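# Open the dead-weight gluing press and take out the bonded arm shell

### The job

The glue on the arm shell in the gluing press has set: swing the press's weighted arm up by its handle and over its balance point, ease it down until the counterweight rests on its rubber stop by itself (the stop is adjustable, so feel for it: do not let the arm drop or fling over, do not force the weight down on the stop, and do not press the foot down on the shell), and let go. Then lift the shell out of the nest and set it down gently, dome up, inside the empty white tray. Leave the other things on the bench where they are.

Things in the scene. Friction and masses are not known exactly. Their poses are not given: they have to be found in the camera images.
- press_stand: press bolted down: base plate 90 x 330 x 10 mm (local x -45 to 45, y -120 to 210), clevis with pivot 100 mm above the origin, black nest at y=+140 mm, rubber-capped stop at y=-93 mm. Origin on the bench under the pivot; x along the pivot axis, away from the handle side; y from pivot to nest. Nest: pedestal 34 wide (x), 96 long, top at z=35 mm, a lip rising 8 mm past each end of the shell
- press_arm (a joint): arm angle (rad): 0 closed, arm level along +y of press_stand, foot on the shell; grows as the end rises and goes over; 1.57 upright. Falls shut below its balance near 0.85, falls open above; rests where the counterweight meets the stop, anywhere from 1.55 to 2.05, set anew each time. 2 to 4 N at the handle lifts it from closed, or holds it back near the stop; the stop's rubber gives only 2 or 3 mm
- press_handle (a point): middle of the handle: black sleeve, 16 mm diameter, 62 mm long, turning freely on a cross pin at the arm's end, 200 mm from the pivot, parallel to the pivot axis; it reaches from 12 to 74 mm to the robot's side (-x of press_stand) of the arm's middle, this point 45 mm. The arm is a bar 16 mm wide, 22 mm deep, ending 18 mm past the handle's axis
- counterweight: steel disc stack 52 mm in diameter, 32 mm high, on a stalk on the arm; origin at its centre, 50 mm along the arm from the pivot and 90 mm above it when closed. Its rim comes down on the rubber stop when the arm is open
- shell: half arm skin, a closed dome with rounded ends, 53 x 103 x 26 mm, 60 g, lying dome up; origin at the centre of its underside, y along its length, z up. Its sides lean in: widest (53 mm) at the underside, 44 mm 10 mm higher; it overhangs the nest's pedestal by 9 mm on either side, so fingers can reach past its lower edge
- tray: empty white tray fixed to the bench, 120 x 190 x 28 mm outside, walls and floor 3 mm; origin at the centre of its underside, y along its length
- drop_bottle: small white squeeze bottle with blue nozzle, 30 mm in diameter, 95 mm high; bystander
- marker_pen: white marker with red cap, 17 x 135 x 16 mm, lying; bystander
- note_pad: yellow-green pad of sticky notes 78 x 77 x 20 mm; bystander
- tape_roll: small dark roll of tape, 53 mm across, 19 mm high; bystander
- helmet_shell: large blue dome 189 x 175 x 92 mm; bystander

How it is judged (in metres and radians):
On the way:
1. the arm rests open on its stop by itself, released, with the shell still in the nest (value of joint press_arm above 1.5 rad and velocity of joint press_arm between -0.05 and 0.05 rad/s and contact force between counterweight and anything else above 1 N and contact force between the fingers and anything else below 0.1 N and distance of shell from where it was at the start of the episode below 0.01 m), for 0.3 s.
At the end, for the whole second after the job is handed in: the arm stands open and still on its stop (angle above 1.5 rad) and the shell lies still on the tray's floor, dome up (within 9 degrees), inside the walls, let go (value of joint press_arm above 1.5 rad and velocity of joint press_arm between -0.05 and 0.05 rad/s and x of shell in the frame of tray between -0.057 and 0.057 m and y of shell in the frame of tray between -0.092 and 0.092 m and height (world z) of shell below 0.008 m and angle between shell's own z axis and vertical below 0.15 rad and linear speed of shell below 0.02 m/s); the robot touches nothing.
It fails at once if the arm drops, slams or is flung (faster than 1.5 rad/s, 0.3 m/s at the handle) (velocity of joint press_arm above 1.5 rad/s or velocity of joint press_arm below -1.5 rad/s).
It fails at once if the counterweight is forced onto the stop, or otherwise loaded, with more than 25 N (contact force between counterweight and anything else above 25 N).
It fails at once if the arm is pressed down on the shell with more than 20 N (contact force between press_arm and shell above 20 N).
It fails at once if the shell is dropped or flung (faster than 0.8 m/s) (linear speed of shell above 0.8 m/s).
It fails at once if a bystander is moved by more than 30 mm (distance of any of drop_bottle, marker_pen, note_pad, tape_roll, helmet_shell from where it was at the start of the episode above 0.03 m).
It also fails if it takes over 72 s, if anything falls off the work surface, if the arm or the gripper's body presses on something with over 40 N, if the wrist force passes 120 N, or if a joint passes its speed limit or range.

### The arm

A 6-joint arm with a two-finger parallel gripper is mounted at the origin on a cart in front of the work surface, level with it; the furniture and walls round the work are solid. World frame = base frame: x ahead of the robot, y to its left, z up, the work surface at z = 0. Lengths are in m, angles in degrees, forces in N, time in s.
With the tool pointing down it reaches from about 0.4 to 0.825 m from the base axis. Payload 7 kg.
Tool frame: the origin (TCP) lies at the very end of the fingers, on their centre line; the grasp point (between the pads) lies 19 mm behind it; z points along the fingers, y is the line along which they close (so a half turn about z gives the same grasp; the last joint's range is limited). The gripper opens to 88 mm and grips with 3 to 60 N. Pads are 19 mm wide; open, the fingers measure 130 mm over their backs; the gripper's body (78 mm by 193 mm) begins 47 mm behind the grasp point.
Start: joints at [93.512, 20.546, 0.682, 0, -70.136, -16.507], TCP at [0.152, 0.658, 0.227] pointing down, gripper open.
Joint ranges: [-176.03, 176.03], [-82.01, 121.73], [-58.28, 71.71], [-173.87, 95.51], [-174.79, -0.11], [-173.66, 173.66]. Speed limits (degrees/s): [136.94, 136.94, 172.46, 180, 180, 180].

### API

Orientations are given as [roll, pitch, yaw] about the fixed x, y, z axes, in that order (R = Rz(yaw) Ry(pitch) Rx(roll)).
In Python, from plant import r gives the robot as it stands. The module is installed in compiled form; this text tells all that it offers.
- The arm moves only by the tool jog_arm, never from a script. Its arguments are lists of equal length, an entry for each row: "travel": the shift along the tool's x, y, z each as a share of 50 cm, from -1 to 1, a list of three; "dr": the turn, a rotation vector about the tool's x, y, z each as a share of 360 degrees, from -1 to 1, a list of three; "claw": the opening, from 0 (shut) to 1 (fully open). A call has exactly 10 rows; each row is the pose to reach, as a shift and turn from the pose commanded when the call began, along the tool's axes at that moment, turning the shorter way round; what a row does not reach only later rows make up. A row lasts 1/8 s, in which the tool goes at most 62.5 mm and 10.7 degrees, less where a joint would pass 70% of its speed; a pose out of reach is approached as far as the arm can. A call with a number of a shift or a turn outside -1 to 1 is refused whole. A call with a gripper value outside its range is refused whole. The fingers move at their own pace and stop on an object; "newtons" is the grip in N (left out, the last holds). Time passes only in rows, so rows that repeat a pose let the fingers close, or fill a call up. It gives the time, the measured TCP pose, the force, the opening and the grip force at its end, in the units of the state.
- r.get_state(): the state, without advancing time (a new reading comes with each control period).
- r.capture(name): name is "scene" or "top"; returns a dict with "pixels" (400x640x3 uint8, red, green, blue), "range_z" (400x640 float32, m along the optical axis (not along the pixel's ray), 0 where there is no reading), "fx", "fy", "cx", "cy" (pixels), "dist_coeffs" ([k1, k2, p1, p2, k3] as OpenCV has them; the pictures are not rectified), "position" and "attitude" of the camera in the world. Camera axes: x right, y up, looking along -z (the intrinsics and any distortion apply to the point x, -y, -z); pixel columns grow to the right and rows downward; lengths in m; the calibration is good to about 2 mm. A picture is of the moment at which its call begins.
- r.close_job(): hands the job in; it is judged then, once.
Trained networks look in the newest picture that a camera, given by its name, has taken for a name from the list of things; names that differ only in an ending like _2 or _b are one class to them, and where a whole thing is asked for, a point or a joint stands for the part that bears it (a point fixed in the world has none). Each returns a list of dicts, best first, with "conf" (0 to 1); they miss things now and then, are a little off and sometimes report something else, mostly with a low value. They report only what shows in the picture. A call takes as long as a camera call.
- r.boxes_of(name, camera): "extent" ([left, top, right, bottom] in pixels, round what is visible of it).
- r.regions_of(name, camera): "pixels" (400x640 bool, what is visible of it) and "extent" ([left, top, right, bottom] in pixels, round what is visible of it).
- r.tip_of(name, camera): "at" ([column, row] in pixels: a listed point, or the origin of a listed thing).
The state is a dict: "time_s": time; "joints": joint angles; "qd": joint speeds; "joint_torque": joint torques, N m; "tcp_pos": TCP position; "eef_rot": TCP orientation; "contact_force": force on the tool from outside, world axes, zero at the start; "moment": the same for the moment, N m; "gripper_width": finger opening in m; "gripper_force": force on a finger pad.
Only numpy, scipy, OpenCV 4.12 (cv2) and the standard library are available. Lean on these libraries where they do the work, as an engineer would, in place of code of your own. Each camera call takes 0.05 s, during which the arm holds its last target. There are 200 camera calls.

## Working session

There is one attempt and no reset: what is moved stays moved. The work goes in short steps, Python scripts to look and compute and a tool call to move; the robot and the scene stay as the last step left them, time stands still between calls to the robot, and variables do not carry over. Pictures are saved under pics/ and viewed, at most 10 in all, crops included, and the job is handed in when it is done.

Besides the shell and the picture viewer there is one more tool, called after "Call:" as name(argument=value, ...) on one line, values as JSON. jog_arm: Moves the arm, as the interface text tells. Its arguments: {"type":"object","properties":{"travel":{"type":"array"},"dr":{"type":"array"},"claw":{"type":"array"},"newtons":{"type":"number"}},"required":["travel","dr","claw"]}

```bash
mkdir -p pics; cat > h.py <<'E'
import numpy as np, cv2
from scipy.spatial.transform import Rotation as R
from plant import r
def rotm(a):
    a=np.array(a,float)
    if a.shape==(3,3): return a
    if a.size==4: return None
    return R.from_euler('xyz',a,degrees=True).as_matrix()
def pts(c,uv,z=None):
    uv=np.array(uv,float).reshape(-1,1,2)
    K=np.array([[c['fx'],0,c['cx']],[0,c['fy'],c['cy']],[0,0,1]])
    n=cv2.undistortPoints(uv,K,np.array(c['dist_coeffs'],float)).reshape(-1,2)
    d=np.c_[n[:,0],-n[:,1],-np.ones(len(n))]
    Rm=rotm(c['attitude']); p=np.array(c['position'])
    w=d@Rm.T
    if z is None:
        i=uv.reshape(-1,2).round().astype(int)
        dep=c['range_z'][i[:,1].clip(0,399),i[:,0].clip(0,639)]
        out=p+w*dep[:,None]; out[dep==0]=np.nan; return out
    return p+w*((z-p[2])/w[:,2])[:,None]
def save(c,n): cv2.imwrite(f'pics/{n}.png',c['pixels'][:,:,::-1])
E
cat > a.py <<'E'
from h import *
np.set_printoptions(precision=3,suppress=True)
print(r.get_state())
for cam in ['scene','top']:
    c=r.capture(cam); save(c,cam+'0'); np.savez(f'{cam}0.npz',**c)
    print(cam,c['position'],c['attitude'],c['fx'])
    for n in ['press_stand','press_arm','press_handle','counterweight','shell','tray','drop_bottle','marker_pen','note_pad','tape_roll','helmet_shell']:
        g=r.regions_of(n,cam)
        t=r.tip_of(n,cam)
        s=n
        if g:
            v,u=np.nonzero(g[0]['pixels']); P=pts(c,np.c_[u,v]); P=P[~np.isnan(P[:,0])]
            s+=f" conf {g[0]['conf']:.2f} ext {np.array(g[0]['extent'])} med {np.median(P,0)} lo {np.percentile(P,2,axis=0)} hi {np.percentile(P,98,axis=0)}"
        if t: s+=f" tip {t[0]['conf']:.2f} {np.array(t[0]['at'])} {pts(c,[t[0]['at']])[0]}"
        print(s)
E
python3 a.py
```

```text
{'time_s': 0.0, 'joints': array([ 93.515,  20.593,   0.635,  -0.022, -70.136, -16.506]), 'qd': array([0.037, 0.027, 0.024, 0.044, 0.014, 0.07 ]), 'joint_torque': array([  0.002, -58.273,  29.304,   6.997,   0.007,  -0.   ]), 'tcp_pos': array([0.152, 0.657, 0.226]), 'eef_rot': array([179.903,  -0.007, -12.998]), 'contact_force': array([ 1.407, -0.141,  0.037]), 'moment': array([-0.062, -0.02 , -0.03 ]), 'gripper_force': 0.0, 'gripper_width': 0.08772960723486305}
scene [-0.355 -0.805  0.891] [ 56.689  -0.271 -50.349] 457.13084414477936
press_stand conf 0.86 ext [271.6 162.6 376.6 241.4] med [ 0.599 -0.045  0.034] lo [ 0.533 -0.185  0.   ] hi [0.702 0.13  0.206] tip 0.34 [403.2 309.6] [ 0.38  -0.47   0.067]Traceback (most recent call last):
  File "a.py", line 9, in <module>
    t=r.tip_of(n,cam)
ValueError: it knows: counterweight, drop_bottle, helmet_shell, marker_pen, note_pad, press_handle, press_stand, shell, tape_roll, tray
```

```bash
sed -i "s/t=r.tip_of(n,cam)/t=r.tip_of(n,cam) if n!='press_arm' else None/" a.py; python3 a.py
```

```text
{'time_s': 0.2, 'joints': array([ 93.512,  20.575,   0.655,  -0.01 , -70.135, -16.509]), 'qd': array([-0.015, -0.189,  0.075,  0.088,  0.048,  0.063]), 'joint_torque': array([  0.001, -58.256,  29.298,   6.993,   0.008,  -0.   ]), 'tcp_pos': array([0.152, 0.657, 0.226]), 'eef_rot': array([179.944,  -0.007, -13.   ]), 'contact_force': array([ 0.082, -0.502, -0.185]), 'moment': array([-0.016,  0.026,  0.014]), 'gripper_force': 0.0, 'gripper_width': 0.08765430457585865}
scene [-0.355 -0.805  0.891] [ 56.689  -0.271 -50.349] 457.13084414477936
press_stand conf 0.96 ext [271.2 162.9 373.5 239.3] med [ 0.6   -0.048  0.03 ] lo [ 0.538 -0.185 -0.001] hi [0.739 0.13  0.206] tip 0.69 [339.5 227.3] [ 0.603 -0.105  0.017]
press_arm conf 0.64 ext [268.1 164.3 354.8 208.2] med [ 0.594 -0.015  0.109] lo [ 0.505 -0.132  0.067] hi [0.634 0.127 0.213]
press_handle conf 0.94 ext [265.7 163.2 356.5 208.2] med [ 0.595 -0.015  0.109] lo [ 0.509 -0.132  0.002] hi [0.7   0.122 0.211] tip 0.97 [272.  191.9] [0.515 0.105 0.109]
counterweight conf 0.76 ext [314.4 163.9 327.9 177.7] med [ 0.598 -0.033  0.2  ] l
[... 2123 characters left out ...]
7.3] [0.481 0.033 0.068]
marker_pen conf 0.83 ext [211.7 220.4 236.3 258.6] med [0.413 0.154 0.013] lo [ 0.365  0.126 -0.001] hi [0.476 0.19  0.02 ] tip 0.52 [221.8 242.4] [0.416 0.162 0.016]
note_pad conf 0.98 ext [237.  238.3 264.9 268.5] med [0.384 0.081 0.02 ] lo [0.348 0.047 0.014] hi [0.421 0.118 0.025] tip 0.95 [249.5 250.6] [0.393 0.081 0.026]
tape_roll conf 0.61 ext [182.8 208.6 203.9 229.6] med [0.484 0.25  0.015] lo [ 0.458  0.226 -0.004] hi [0.511 0.276 0.022] tip 0.47 [195.9 218.4] [ 0.487  0.243 -0.001]
helmet_shell conf 0.98 ext [401.6 203.7 466.7 268.7] med [ 0.434 -0.423  0.064] lo [ 0.357 -0.507  0.001] hi [ 0.521 -0.355  0.09 ] tip 0.98 [435.5 235.7] [ 0.429 -0.426  0.088]
```

View pics/scene0.png

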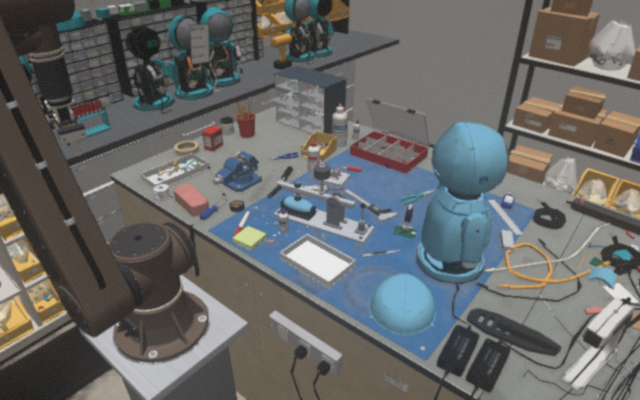

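View pics/top0.png

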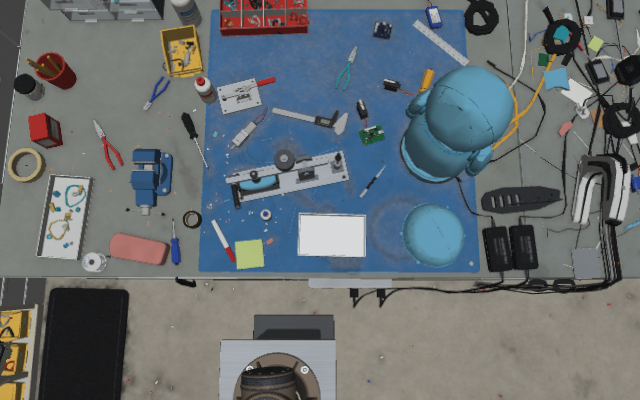

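```bash
cat > b.py <<'E'
from h import *
np.set_printoptions(precision=4,suppress=True)
ims=[]
for cam,b in [('top',(205,140,375,270)),('scene',(220,150,390,280))]:
    c=dict(np.load(f'{cam}0.npz'))
    x0,y0,x1,y1=b
    ims.append(cv2.resize(c['pixels'][y0:y1,x0:x1],None,fx=4.6,fy=4.6,interpolation=cv2.INTER_CUBIC))
    u,v=np.meshgrid(np.arange(x0,x1),np.arange(y0,y1)); P=pts(c,np.c_[u.ravel(),v.ravel()])
    P=P[~np.isnan(P[:,0])]
    reg=lambda lo,hi,X0,X1,Y0,Y1:P[(P[:,2]>lo)&(P[:,2]<hi)&(P[:,0]>X0)&(P[:,0]<X1)&(P[:,1]>Y0)&(P[:,1]<Y1)]
    for nm,a in [('plate',(.006,.016,.52,.72,-.22,.2)),('bar',(.098,.12,.5,.68,-.15,.17)),('cw',(.208,.225,.55,.66,-.08,.03)),('shell',(.04,.07,.55,.64,-.02,.13)),('tray',(.022,.034,.34,.53,-.3,0)),('bottle',(.03,.12,.46,.50,0,.06))]:
        Q=reg(*a)
        if len(Q)<6: print(nm,len(Q));continue
        rr=cv2.minAreaRect((Q[:,:2]*1000).astype(np.float32))
        print(cam,nm,len(Q),'rect',rr,'zmed',np.median(Q[:,2]),'lo',Q.min(0),'hi',Q.max(0))
    if cam=='top':
        Q=reg(.098,.12,.5,.68,-.15,.17)
        print(Q[np.argsort(Q[:,1])][::4])
for i,n in zip(ims,['tc','sc']): cv2.imwrite(f'pics/{n}.png',i[:,:,::-1])
E
python3 b.py
```

```text
top plate 1634 rect ((620.3602294921875, -4.26873779296875), (195.31539916992188, 406.27301025390625), 0.09658214449882507) zmed 0.009836575311634621 lo [ 0.5224 -0.2073  0.006 ] hi [0.7182 0.1989 0.016 ]
top bar 874 rect ((599.3632202148438, 3.3957672119140625), (92.883056640625, 281.8228759765625), 25.866743087768555) zmed 0.10905826932417562 lo [ 0.5008 -0.1344  0.098 ] hi [0.6515 0.1391 0.12  ]
top cw 93 rect ((608.2213745117188, -25.382205963134766), (44.952613830566406, 44.63261032104492), 38.32371520996094) zmed 0.2106075402070573 lo [ 0.5855 -0.0501  0.2081] hi [ 0.6323 -0.0025  0.2243]
top shell 352 rect ((591.4900512695312, 62.74458312988281), (50.30610275268555, 117.75659942626953), 12.32479190826416) zmed 0.052289151907835896 lo [0.562  0.0034 0.04  ] hi [0.6207 0.1198 0.0697]
top tray 246 rect ((438.42803955078125, -148.69308471679688), (188.87161254882812, 120.71075439453125), 88.58949279785156) zmed 0.027152209878306577 lo [ 0.3758 -0.2432  0.0221] hi [ 0.4999 -0.0541  0.0339]
top bottle 94 rect ((487.2529602050781, 32.92945098876953), (22.21013069152832, 27.2061195373
[... 6529 characters left out ...]
228607177734) zmed 0.21209069225368044 lo [ 0.584 -0.052  0.208] hi [ 0.6251 -0.0134  0.2204]
scene shell 288 rect ((585.8890380859375, 61.488433837890625), (44.78175354003906, 121.1392593383789), 13.323075294494629) zmed 0.052880124642613935 lo [0.5617 0.0005 0.0401] hi [0.6184 0.1247 0.0698]
scene tray 318 rect ((436.51336669921875, -149.41033935546875), (193.75833129882812, 125.8503189086914), 88.42591857910156) zmed 0.026186461426568663 lo [ 0.3736 -0.247   0.022 ] hi [ 0.5013 -0.0519  0.0328]
scene bottle 137 rect ((483.835205078125, 27.54503631591797), (23.28070068359375, 29.82261848449707), 55.29324722290039) zmed 0.06029786819053007 lo [0.4702 0.0164 0.03  ] hi [0.4999 0.0436 0.0932]
```

View pics/tc.png

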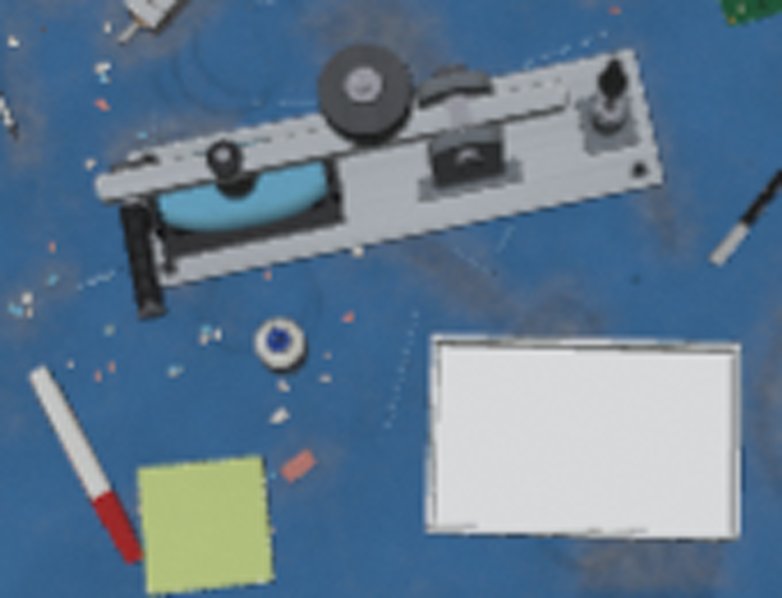

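View pics/sc.png

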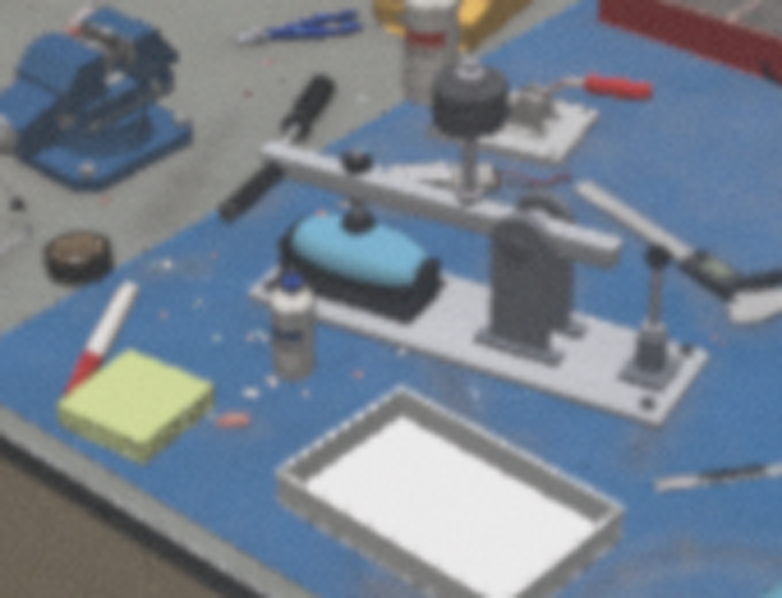

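```bash
cat > c.py <<'E'
from h import *
np.set_printoptions(precision=4,suppress=True)
for cam,b in [('top',(205,140,375,270)),('scene',(220,150,390,280))]:
    c=dict(np.load(f'{cam}0.npz')); x0,y0,x1,y1=b
    u,v=np.meshgrid(np.arange(x0,x1),np.arange(y0,y1)); P=pts(c,np.c_[u.ravel(),v.ravel()]); P=P[~np.isnan(P[:,0])]
    def reg(lo,hi,X0,X1,Y0,Y1): return P[(P[:,2]>lo)&(P[:,2]<hi)&(P[:,0]>X0)&(P[:,0]<X1)&(P[:,1]>Y0)&(P[:,1]<Y1)]
    H=reg(.085,.13,.46,.562,.08,.15); print(cam,'handle',len(H),H.mean(0),np.percentile(H,[2,98],axis=0).ravel(),'slope dy/dx',np.polyfit(H[:,0],H[:,1],1))
    T=H[H[:,2]>np.percentile(H[:,2],60)]; print('  top',T.mean(0),np.polyfit(T[:,0],T[:,1],1))
    B=reg(.103,.116,.565,.68,-.14,.14)
    B=np.concatenate([B[(B[:,1]<-.1)],B[(B[:,1]>0.0)&(B[:,1]<.05)],B[B[:,1]>.075]])
    k=np.polyfit(B[:,1],B[:,0],1); print('  bar x=',k,'yaw',np.degrees(np.arctan(-k[0])),'len',B[:,1].min(),B[:,1].max())
    S=reg(.02,.2,.6,.68,-.2,-.145); S=S[np.argsort(-S[:,2])]; print('  stop',S[:14])
    C=reg(.206,.23,.57,.65,-.06,.01); print('  cw',C.mean(0))
E
python3 c.py
```

```text
top handle 139 [0.5305 0.1111 0.1049] [0.5005 0.1001 0.0978 0.5604 0.1226 0.1112] slope dy/dx [0.1955 0.0074]
  top [0.5323 0.1114 0.1081] [0.2055 0.002 ]
  bar x= [-0.21    0.6037] yaw 11.85807483306049 len -0.1344406725470269 0.13911967821718235
  stop [[ 0.641  -0.1693  0.1204]
 [ 0.6415 -0.1613  0.1187]
 [ 0.6389 -0.1613  0.1178]
 [ 0.6392 -0.1559  0.1167]
 [ 0.6421 -0.1668  0.1165]
 [ 0.631  -0.1613  0.1161]
 [ 0.645  -0.1668  0.116 ]
 [ 0.6339 -0.1667  0.1159]
 [ 0.6368 -0.1614  0.1155]
 [ 0.6368 -0.1641  0.1155]
 [ 0.6369 -0.1722  0.1151]
 [ 0.6314 -0.1641  0.1148]
 [ 0.6398 -0.1722  0.1146]
 [ 0.6455 -0.1587  0.1144]]
  cw [ 0.609  -0.0255  0.2099]
scene handle 81 [0.5263 0.1079 0.1034] [0.4974 0.0987 0.0916 0.5586 0.1199 0.1096] slope dy/dx [0.1695 0.0187]
  top [0.5316 0.1102 0.1073] [ 0.2095 -0.0012]
  bar x= [-0.2097  0.6001] yaw 11.845815907287564 len -0.13694870947970672 0.1336640948480574
  stop [[ 0.6324 -0.1659  0.1179]
 [ 0.6408 -0.1638  0.1165]
 [ 0.631  -0.167   0.1155]
 [ 0.642  -0.1706  0.1151]
 [ 0.6336 -0.169   0.1149]
 [ 0.6362 -0.1709  0.1145]
 [ 0.6387 -0.173   0.1141]
 [ 0.6396 -0.1648  0.1138]
 [ 0.6427 -0.159   0.1135]
 [ 0.6296 -0.1682  0.1129]
 [ 0.637  -0.1592  0.1128]
 [ 0.6476 -0.1631  0.1128]
 [ 0.6326 -0.1623  0.1126]
 [ 0.6435 -0.166   0.1124]]
  cw [ 0.6028 -0.0271  0.2101]
```

Call:
jog_arm(travel=[[0.979,0.897,0.1],[0.979,0.897,0.1],[0.979,0.897,0.1],[0.979,0.897,0.1],[0.979,0.897,0.1],[0.979,0.897,0.1],[0.979,0.897,0.1],[0.979,0.897,0.1],[0.979,0.897,0.1],[0.979,0.897,0.1]], dr=[[0,0,-0.0695],[0,0,-0.0695],[0,0,-0.0695],[0,0,-0.0695],[0,0,-0.0695],[0,0,-0.0695],[0,0,-0.0695],[0,0,-0.0695],[0,0,-0.0695],[0,0,-0.0695]], claw=[0.45,0.45,0.45,0.45,0.45,0.45,0.45,0.45,0.45,0.45], newtons=15)

```text
time_s: 3.65
tcp_pos: [0.5059, 0.1425, 0.18]
eef_rot: [-180.0, -0.1, 12.0]
contact_force: [1.2, 1.5, 0.4]
gripper_width: 0.0393
gripper_force: 0.0
```

Call:
jog_arm(travel=[[0.03,0.073,0],[0.03,0.073,0],[0.03,0.073,0],[0.03,0.073,0.1],[0.03,0.073,0.1],[0.03,0.073,0.1],[0.03,0.073,0.1],[0.03,0.073,0.1],[0.03,0.073,0.1],[0.03,0.073,0.1]], dr=[[0,0,0],[0,0,0],[0,0,0],[0,0,0],[0,0,0],[0,0,0],[0,0,0],[0,0,0],[0,0,0],[0,0,0]], claw=[0.45,0.45,0.45,0.45,0.45,0.45,0.45,0.45,0.45,0.45])

```text
time_s: 4.9
tcp_pos: [0.5272, 0.1115, 0.1299]
eef_rot: [-180.0, -0.0, 12.0]
contact_force: [0.4, -0.4, -0.3]
gripper_width: 0.0392
gripper_force: 0.0
```

```bash
cat > d.py <<'E'
from h import *
import sys
c=r.capture('scene'); b=(220,100,400,250)
cv2.imwrite(f'pics/{sys.argv[1]}.png',cv2.resize(c['pixels'][b[1]:b[3],b[0]:b[2]],None,fx=4,fy=4,interpolation=cv2.INTER_CUBIC)[:,:,::-1])
E
python3 d.py pre
```

```text
(no output)
```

View pics/pre.png

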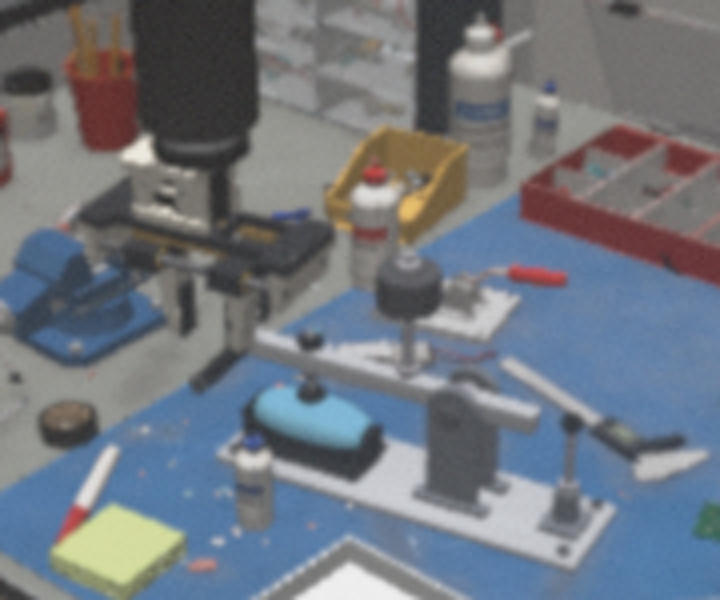

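Call:
jog_arm(travel=[[0,0,0.05],[0,0,0.094],[0,0,0.094],[0,0,0.094],[0,0,0.094],[0,0,0.094],[0,0,0.094],[0,0,0.094],[0,0,0.094],[0,0,0.094]], dr=[[0,0,0],[0,0,0],[0,0,0],[0,0,0],[0,0,0],[0,0,0],[0,0,0],[0,0,0],[0,0,0],[0,0,0]], claw=[0.45,0.45,0.45,0.3,0.2,0.1,0.1,0.1,0.1,0.1])

```text
time_s: 6.2
tcp_pos: [0.5276, 0.1111, 0.0832]
eef_rot: [180.0, -0.0, 12.0]
contact_force: [2.0, -4.8, 2.6]
gripper_width: 0.0151
gripper_force: 15.0
```

Call:
jog_arm(travel=[[0,0.0001,-0.008],[0,0.0003,-0.016],[0,0.0007,-0.024],[0,0.0013,-0.032],[0,0.002,-0.04],[0,0.0029,-0.0479],[0,0.0039,-0.0559],[0,0.0051,-0.0637],[0,0.0065,-0.0715],[0,0.008,-0.0795]], dr=[[0,0,0],[0,0,0],[0,0,0],[0,0,0],[0,0,0],[0,0,0],[0,0,0],[0,0,0],[0,0,0],[0,0,0]], claw=[0.1,0.1,0.1,0.1,0.1,0.1,0.1,0.1,0.1,0.1], newtons=20)

```text
time_s: 7.45
tcp_pos: [0.5284, 0.1074, 0.1225]
eef_rot: [180.0, -0.0, 12.0]
contact_force: [3.8, -3.5, -3.2]
gripper_width: 0.0153
gripper_force: 20.0
```

Call:
jog_arm(travel=[[0,0.0026,-0.0117],[0,0.0055,-0.0234],[0,0.0087,-0.0349],[0,0.0123,-0.0464],[0,0.0163,-0.0577],[0,0.0206,-0.0689],[0,0.0252,-0.08],[0,0.0301,-0.0909],[0,0.0354,-0.1017],[0,0.041,-0.1123]], dr=[[0,0,0],[0,0,0],[0,0,0],[0,0,0],[0,0,0],[0,0,0],[0,0,0],[0,0,0],[0,0,0],[0,0,0]], claw=[0.1,0.1,0.1,0.1,0.1,0.1,0.1,0.1,0.1,0.1])

```text
time_s: 8.7
tcp_pos: [0.5325, 0.0876, 0.1789]
eef_rot: [-180.0, -0.0, 12.0]
contact_force: [5.1, -3.0, -2.6]
gripper_width: 0.0153
gripper_force: 20.0
```

```bash
python3 -c "
import numpy as np
def seg(a,b):
  t=np.linspace(a,b,11)[1:];print(a,b,[[0,round(.4*(np.cos(a)-np.cos(x)),4),round(-.4*(np.sin(x)-np.sin(a)),4)] for x in t])
for a,b in [(.5,.8),(.8,1.0),(1.0,1.25),(1.25,1.5),(1.0,1.2),(1.2,1.4),(1.4,1.55),(1.55,1.65),(1.65,1.75),(1.75,1.85),(1.85,1.95),(1.95,2.05)]:seg(a,b)"
```

```text
0.5 0.8 [[0, np.float64(0.0059), np.float64(-0.0104)], [0, np.float64(0.0121), np.float64(-0.0207)], [0, np.float64(0.0187), np.float64(-0.0308)], [0, np.float64(0.0255), np.float64(-0.0406)], [0, np.float64(0.0326), np.float64(-0.0503)], [0, np.float64(0.04), np.float64(-0.0597)], [0, np.float64(0.0477), np.float64(-0.069)], [0, np.float64(0.0556), np.float64(-0.0779)], [0, np.float64(0.0639), np.float64(-0.0867)], [0, np.float64(0.0724), np.float64(-0.0952)]]
0.8 1.0 [[0, np.float64(0.0058), np.float64(-0.0055)], [0, np.float64(0.0117), np.float64(-0.0109)], [0, np.float64(0.0177), np.float64(-0.0162)], [0, np.float64(0.0238), np.float64(-0.0214)], [0, np.float64(0.03), np.float64(-0.0264)], [0, np.float64(0.0364), np.float64(-0.0313)], [0, np.float64(0.0428), np.float64(-0.0361)], [0, np.float64(0.0493), np.float64(-0.0407)], [0, np.float64(0.0559), np.float64(-0.0453)], [0, np.float64(0.0626), np.float64(-0.0496)]]
1.0 1.25 [[0, np.float64(0.0085), np.float64(-0.0053)], [0, np.float64(0.0171), np.float64(-0.0104)], [0, np.float64(0.0258), np.float64(-0.0152)], [0, np.float64(0.03
[... 3751 characters left out ...]
np.float64(0.006)], [0, np.float64(0.0229), np.float64(0.0073)], [0, np.float64(0.0266), np.float64(0.0087)], [0, np.float64(0.0304), np.float64(0.01)], [0, np.float64(0.0341), np.float64(0.0115)], [0, np.float64(0.0378), np.float64(0.0129)]]
1.95 2.05 [[0, np.float64(0.0037), np.float64(0.0015)], [0, np.float64(0.0074), np.float64(0.003)], [0, np.float64(0.0111), np.float64(0.0046)], [0, np.float64(0.0147), np.float64(0.0062)], [0, np.float64(0.0184), np.float64(0.0079)], [0, np.float64(0.022), np.float64(0.0095)], [0, np.float64(0.0256), np.float64(0.0113)], [0, np.float64(0.0292), np.float64(0.013)], [0, np.float64(0.0328), np.float64(0.0148)], [0, np.float64(0.0364), np.float64(0.0166)]]
```

Call:
jog_arm(travel=[[0,0.0059,-0.0104],[0,0.0121,-0.0207],[0,0.0187,-0.0308],[0,0.0255,-0.0406],[0,0.0326,-0.0503],[0,0.04,-0.0597],[0,0.0477,-0.069],[0,0.0556,-0.0779],[0,0.0639,-0.0867],[0,0.0724,-0.0952]], dr=[[0,0,0],[0,0,0],[0,0,0],[0,0,0],[0,0,0],[0,0,0],[0,0,0],[0,0,0],[0,0,0],[0,0,0]], claw=[0.1,0.1,0.1,0.1,0.1,0.1,0.1,0.1,0.1,0.1])

```text
time_s: 9.95
tcp_pos: [0.5401, 0.0522, 0.2267]
eef_rot: [-180.0, -0.0, 12.0]
contact_force: [4.5, 3.2, -0.2]
gripper_width: 0.015
gripper_force: 20.0
```

Call:
jog_arm(travel=[[0,0.0058,-0.0055],[0,0.0117,-0.0109],[0,0.0177,-0.0162],[0,0.0238,-0.0214],[0,0.03,-0.0264],[0,0.0364,-0.0313],[0,0.0428,-0.0361],[0,0.0493,-0.0407],[0,0.0559,-0.0453],[0,0.0626,-0.0496]], dr=[[0,0,0],[0,0,0],[0,0,0],[0,0,0],[0,0,0],[0,0,0],[0,0,0],[0,0,0],[0,0,0],[0,0,0]], claw=[0.1,0.1,0.1,0.1,0.1,0.1,0.1,0.1,0.1,0.1])

```text
time_s: 11.2
tcp_pos: [0.5466, 0.0215, 0.2515]
eef_rot: [-180.0, -0.0, 12.0]
contact_force: [3.7, 4.2, 4.9]
gripper_width: 0.0152
gripper_force: 20.0
```

Call:
jog_arm(travel=[[0,0,0],[0,0,0],[0,0,0],[0,0,0],[0,0,0],[0,0.0068,-0.0043],[0,0.0136,-0.0084],[0,0.0206,-0.0124],[0,0.0276,-0.0162],[0,0.0347,-0.0199]], dr=[[0,0,0],[0,0,0],[0,0,0],[0,0,0],[0,0,0],[0,0,0],[0,0,0],[0,0,0],[0,0,0],[0,0,0]], claw=[0.19,0.21,0.23,0.25,0.27,0.29,0.29,0.29,0.29,0.29])

```text
time_s: 12.45
tcp_pos: [0.5499, 0.0042, 0.261]
eef_rot: [180.0, 0.0, 12.0]
contact_force: [-1.1, -1.1, 0.5]
gripper_width: 0.0255
gripper_force: 0.5
```

Call:
jog_arm(travel=[[0,0.0108,-0.0053],[0,0.0217,-0.0102],[0,0.0328,-0.0149],[0,0.044,-0.0192],[0,0.0553,-0.0231],[0,0.0668,-0.0267],[0,0.0783,-0.03],[0,0.0899,-0.0329],[0,0.1017,-0.0355],[0,0.1134,-0.0377]], dr=[[0,0,0],[0,0,0],[0,0,0],[0,0,0],[0,0,0],[0,0,0],[0,0,0],[0,0,0],[0,0,0],[0,0,0]], claw=[0.29,0.29,0.29,0.29,0.29,0.29,0.29,0.29,0.29,0.29])

```text
time_s: 13.7
tcp_pos: [0.5618, -0.0513, 0.2798]
eef_rot: [180.0, 0.0, 12.0]
contact_force: [-1.1, -2.2, -1.6]
gripper_width: 0.0253
gripper_force: 0.9
```

Call:
jog_arm(travel=[[0,0.0059,-0.001],[0,0.0119,-0.0019],[0,0.0178,-0.0027],[0,0.0238,-0.0034],[0,0.0297,-0.004],[0,0.0297,-0.004],[0,0.0297,-0.004],[0,0.0297,-0.004],[0,0.0297,-0.004],[0,0.0297,-0.004]], dr=[[0,0,0],[0,0,0],[0,0,0],[0,0,0],[0,0,0],[0,0,0],[0,0,0],[0,0,0],[0,0,0],[0,0,0]], claw=[0.29,0.29,0.29,0.29,0.29,0.29,0.29,0.29,0.29,0.29])

```text
time_s: 14.95
tcp_pos: [0.5648, -0.0653, 0.2817]
eef_rot: [-180.0, 0.0, 12.0]
contact_force: [-0.7, -2.5, -0.1]
gripper_width: 0.0255
gripper_force: 1.1
```

Call:
jog_arm(travel=[[0,0.002,0],[0,0.004,-0.0003],[0,0.006,-0.0005],[0,0.008,-0.0006],[0,0.01,-0.0008],[0,0.012,-0.001],[0,0.014,-0.001],[0,0.014,-0.001],[0,0.014,-0.001],[0,0.014,-0.001]], dr=[[0,0,0],[0,0,0],[0,0,0],[0,0,0],[0,0,0],[0,0,0],[0,0,0],[0,0,0],[0,0,0],[0,0,0]], claw=[0.29,0.29,0.29,0.29,0.29,0.29,0.29,0.29,0.29,0.29])

```text
time_s: 16.2
tcp_pos: [0.5663, -0.0722, 0.2822]
eef_rot: [180.0, -0.0, 12.0]
contact_force: [-1.7, -2.8, -1.0]
gripper_width: 0.0253
gripper_force: 1.2
```

Call:
jog_arm(travel=[[0,0.002,0],[0,0.004,-0.0003],[0,0.006,-0.0005],[0,0.008,-0.0006],[0,0.01,-0.0006],[0,0.012,-0.0006],[0,0.014,-0.0006],[0,0.014,-0.0006],[0,0.014,-0.0006],[0,0.014,-0.0006]], dr=[[0,0,0],[0,0,0],[0,0,0],[0,0,0],[0,0,0],[0,0,0],[0,0,0],[0,0,0],[0,0,0],[0,0,0]], claw=[0.29,0.29,0.29,0.29,0.29,0.29,0.29,0.29,0.29,0.29])

```text
time_s: 17.45
tcp_pos: [0.5677, -0.0791, 0.2825]
eef_rot: [180.0, 0.0, 12.0]
contact_force: [-0.7, -1.9, -0.4]
gripper_width: 0.0254
gripper_force: 1.2
```

Call:
jog_arm(travel=[[0,0.002,0],[0,0.004,0],[0,0.006,0],[0,0.008,0],[0,0.01,0],[0,0.012,0],[0,0.014,0],[0,0.014,0],[0,0.014,0],[0,0.014,0]], dr=[[0,0,0],[0,0,0],[0,0,0],[0,0,0],[0,0,0],[0,0,0],[0,0,0],[0,0,0],[0,0,0],[0,0,0]], claw=[0.29,0.29,0.29,0.29,0.29,0.29,0.29,0.29,0.29,0.29])

```text
time_s: 18.7
tcp_pos: [0.5692, -0.0859, 0.2826]
eef_rot: [180.0, -0.0, 12.0]
contact_force: [-0.5, -3.6, 0.1]
gripper_width: 0.0253
gripper_force: 1.3
```

Call:
jog_arm(travel=[[0,0.002,0],[0,0.004,0],[0,0.006,0],[0,0.008,0.0002],[0,0.01,0.0004],[0,0.012,0.0005],[0,0.012,0.0005],[0,0.012,0.0005],[0,0.012,0.0005],[0,0.012,0.0005]], dr=[[0,0,0],[0,0,0],[0,0,0],[0,0,0],[0,0,0],[0,0,0],[0,0,0],[0,0,0],[0,0,0],[0,0,0]], claw=[0.29,0.29,0.29,0.29,0.29,0.29,0.29,0.29,0.29,0.29])

```text
time_s: 19.95
tcp_pos: [0.5705, -0.0918, 0.2823]
eef_rot: [180.0, -0.0, 12.0]
contact_force: [-0.6, -3.4, -0.3]
gripper_width: 0.0253
gripper_force: 1.3
```

Call:
jog_arm(travel=[[0,0.002,0.0002],[0,0.004,0.0004],[0,0.006,0.0005],[0,0.008,0.0007],[0,0.01,0.0009],[0,0.012,0.001],[0,0.012,0.001],[0,0.012,0.001],[0,0.012,0.001],[0,0.012,0.001]], dr=[[0,0,0],[0,0,0],[0,0,0],[0,0,0],[0,0,0],[0,0,0],[0,0,0],[0,0,0],[0,0,0],[0,0,0]], claw=[0.29,0.29,0.29,0.29,0.29,0.29,0.29,0.29,0.29,0.29])

```text
time_s: 21.2
tcp_pos: [0.5717, -0.0976, 0.2818]
eef_rot: [-180.0, -0.0, 12.0]
contact_force: [-0.1, -3.5, 0.1]
gripper_width: 0.0254
gripper_force: 1.3
```

Call:
jog_arm(travel=[[0,0.002,0.0002],[0,0.004,0.0004],[0,0.006,0.0006],[0,0.008,0.0008],[0,0.01,0.001],[0,0.012,0.0012],[0,0.012,0.0012],[0,0.012,0.0012],[0,0.012,0.0012],[0,0.012,0.0012]], dr=[[0,0,0],[0,0,0],[0,0,0],[0,0,0],[0,0,0],[0,0,0],[0,0,0],[0,0,0],[0,0,0],[0,0,0]], claw=[0.29,0.29,0.29,0.29,0.29,0.29,0.29,0.29,0.29,0.29])

```text
time_s: 22.45
tcp_pos: [0.5729, -0.1035, 0.2812]
eef_rot: [-180.0, -0.0, 12.0]
contact_force: [0.7, 0.1, -0.2]
gripper_width: 0.0256
gripper_force: 0.0
```

Call:
jog_arm(travel=[[0,0.003,0],[0,0.005,0],[0,0.005,0],[0,0.005,-0.02],[0,0.005,-0.05],[0,0.005,-0.1],[0,0.005,-0.15],[0,0.005,-0.18],[0,0.005,-0.18],[0,0.005,-0.18]], dr=[[0,0,0],[0,0,0],[0,0,0],[0,0,0],[0,0,0],[0,0,0],[0,0,0],[0,0,0],[0,0,0],[0,0,0]], claw=[0.29,0.35,0.4,0.4,0.4,0.4,0.4,0.4,0.4,0.4])

```text
time_s: 23.7
tcp_pos: [0.5731, -0.1059, 0.3703]
eef_rot: [-180.0, 0.1, 12.0]
contact_force: [-0.4, -0.0, -0.9]
gripper_width: 0.0351
gripper_force: 0.0
```

```bash
python3 d.py open
```

```text
(no output)
```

View pics/open.png

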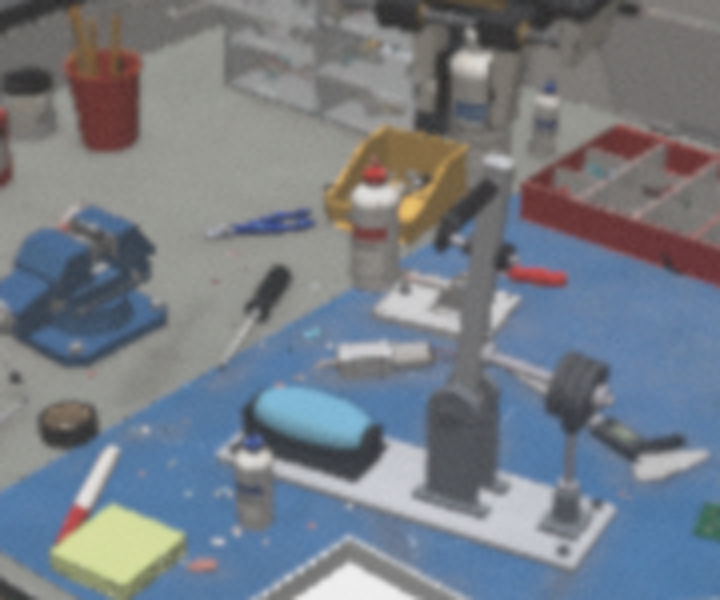

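```bash
cat > e.py <<'E'
from h import *
np.set_printoptions(precision=4,suppress=True)
for cam in ['top','scene']:
    c=r.capture(cam)
    for n,lo in [('shell',.037),('tray',.02),('drop_bottle',.02)]:
        g=r.regions_of(n,cam)
        if not g: print(cam,n,'-');continue
        m=cv2.dilate(g[0]['pixels'].astype(np.uint8),np.ones((3,3)))
        v,u=np.nonzero(m); P=pts(c,np.c_[u,v]); P=P[(P[:,2]>lo)&(P[:,2]<.1)]
        rr=cv2.minAreaRect((P[:,:2]*1000).astype(np.float32))
        T=P[P[:,2]>np.percentile(P[:,2],80)]
        print(cam,n,round(g[0]['conf'],2),np.array(g[0]['extent']),rr,'lo',P.min(0),'hi',P.max(0),'topmean',T.mean(0))
        if n=='shell':
            ex=np.array([.978,.208,0]);ey=np.array([-.208,.978,0]); Q=np.c_[P@ex,P@ey,P[:,2]]
            # fit ellipse-ish ridge: z = a - b(x-x0)^2 - c(y-y0)^2
            k=Q[:,2]>.044
            A=np.c_[np.ones(k.sum()),Q[k,0],Q[k,0]**2,Q[k,1],Q[k,1]**2]; s=np.linalg.lstsq(A,Q[k,2],rcond=None)[0]
            a,b=-s[1]/2/s[2],-s[3]/2/s[4]; print('   centre',a*ex+b*ey, 'x rng',np.percentile(Q[:,0],[1,99]),'y rng',np.percentile(Q[:,1],[1,99]),'zmax',np.percentile(Q[:,2],99))
E
python3 e.py
```

```text
top shell 0.87 [241.1 171.5 274.8 190.4] ((591.0714721679688, 62.88791275024414), (50.31306076049805, 109.49173736572266), 11.8774995803833) lo [0.5632 0.0093 0.0377] hi [0.6216 0.1179 0.0681] topmean [0.5919 0.063  0.0616]
   centre [0.5923 0.0622 0.    ] x rng [0.5675 0.6147] y rng [-0.113  -0.0107] zmax 0.06536466916776586
top tray 0.92 [297.  215.7 363.7 256.4] ((438.4720458984375, -148.79388427734375), (188.99656677246094, 120.93048095703125), 88.5536117553711) lo [ 0.3759 -0.2436  0.0202] hi [ 0.5003 -0.0541  0.0347] topmean [ 0.4418 -0.1523  0.0312]
top drop_bottle 0.61 [260.2 209.7 271.4 221.5] ((490.3423767089844, 33.35838317871094), (28.452913284301758, 27.98452377319336), 6.553682327270508) lo [0.4759 0.019  0.0209] hi [0.5049 0.0468 0.0942] topmean [0.4885 0.033  0.0859]
scene shell 0.8 [284.2 198.1 314.6 212.5] ((584.7293090820312, 63.527889251708984), (45.99949264526367, 117.86325073242188), 11.827974319458008) lo [0.5596 0.0033 0.037 ] hi [0.6137 0.1259 0.064 ] topmean [0.5892 0.0581 0.0605]
   centre [0.5926 0.0609 0.    ] x rng [0.5631 0.6038] y rng [-0.1169 -0.0051] zmax 0.06310875256813467
scene tray -
scene drop_bottle 0.53 [278.6 206.4 288.3 233.3] ((523.7428588867188, 63.19101333618164), (126.6430892944336, 28.561872482299805), 40.23910140991211) lo [0.4707 0.0175 0.0202] hi [0.5669 0.1126 0.0952] topmean [0.485  0.0299 0.0803]
```

Call:
jog_arm(travel=[[0.103,-0.32,0],[0.103,-0.32,0],[0.103,-0.32,0],[0.103,-0.32,0],[0.103,-0.32,0],[0.103,-0.32,0.1],[0.103,-0.32,0.2],[0.103,-0.32,0.3],[0.103,-0.32,0.4],[0.103,-0.32,0.4]], dr=[[0,0,0.25],[0,0,0.25],[0,0,0.25],[0,0,0.25],[0,0,0.25],[0,0,0.25],[0,0,0.25],[0,0,0.25],[0,0,0.25],[0,0,0.25]], claw=[0.6,0.85,0.85,0.85,0.85,0.85,0.85,0.85,0.85,0.85], newtons=12)

```text
time_s: 25.4
tcp_pos: [0.588, 0.0604, 0.1677]
eef_rot: [179.6, -0.1, -78.0]
contact_force: [0.6, 0.2, 1.0]
gripper_width: 0.0747
gripper_force: 0.0
```

Call:
jog_arm(travel=[[0,-0.003,0.06],[0,-0.003,0.12],[0,-0.003,0.18],[0,-0.003,0.22],[0,-0.003,0.25],[0,-0.003,0.265],[0,-0.003,0.272],[0,-0.003,0.277],[0,-0.003,0.277],[0,-0.003,0.277]], dr=[[0,0,0],[0,0,0],[0,0,0],[0,0,0],[0,0,0],[0,0,0],[0,0,0],[0,0,0],[0,0,0],[0,0,0]], claw=[0.85,0.85,0.85,0.85,0.85,0.85,0.85,0.85,0.85,0.85])

```text
time_s: 26.65
tcp_pos: [0.5922, 0.0616, 0.033]
eef_rot: [-180.0, 0.0, -78.0]
contact_force: [-0.3, 0.5, 0.5]
gripper_width: 0.0745
gripper_force: 0.0
```

```bash
python3 d.py pick
```

```text
(no output)
```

View pics/pick.png

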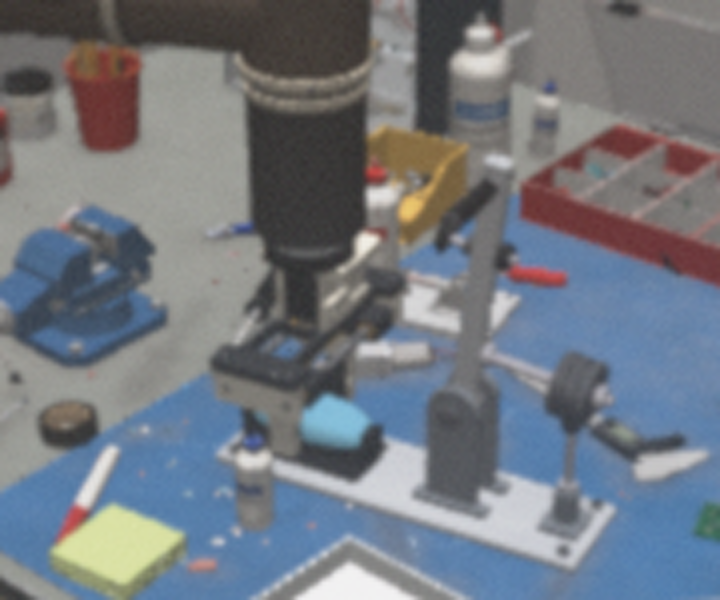

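Call:
jog_arm(travel=[[0,0.002,0.005],[0,0.002,0.005],[0,0.002,0.005],[0,0.002,0.005],[0,0.002,0.005],[0,0.002,0.005],[0,0.002,0.005],[0,0.002,0.005],[0,0.002,0.005],[0,0.002,0.005]], dr=[[0,0,0],[0,0,0],[0,0,0],[0,0,0],[0,0,0],[0,0,0],[0,0,0],[0,0,0],[0,0,0],[0,0,0]], claw=[0.85,0.8,0.72,0.66,0.62,0.58,0.54,0.5,0.5,0.5])

```text
time_s: 27.95
tcp_pos: [0.5911, 0.0614, 0.0302]
eef_rot: [-180.0, -0.0, -78.0]
contact_force: [1.0, -0.4, 1.0]
gripper_width: 0.0514
gripper_force: 12.0
```

Call:
jog_arm(travel=[[0,0,-0.01],[0,0,-0.025],[0,0,-0.045],[0,0,-0.07],[0,0,-0.1],[0,0,-0.14],[0,0,-0.18],[0,0,-0.21],[0,0,-0.23],[0,0,-0.24]], dr=[[0,0,0],[0,0,0],[0,0,0],[0,0,0],[0,0,0],[0,0,0],[0,0,0],[0,0,0],[0,0,0],[0,0,0]], claw=[0.5,0.5,0.5,0.5,0.5,0.5,0.5,0.5,0.5,0.5])

```text
time_s: 29.2
tcp_pos: [0.591, 0.0614, 0.1507]
eef_rot: [-180.0, 0.0, -78.0]
contact_force: [-0.2, 0.5, -1.0]
gripper_width: 0.0514
gripper_force: 12.0
```

```bash
python3 d.py lift
```

```text
(no output)
```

View pics/lift.png

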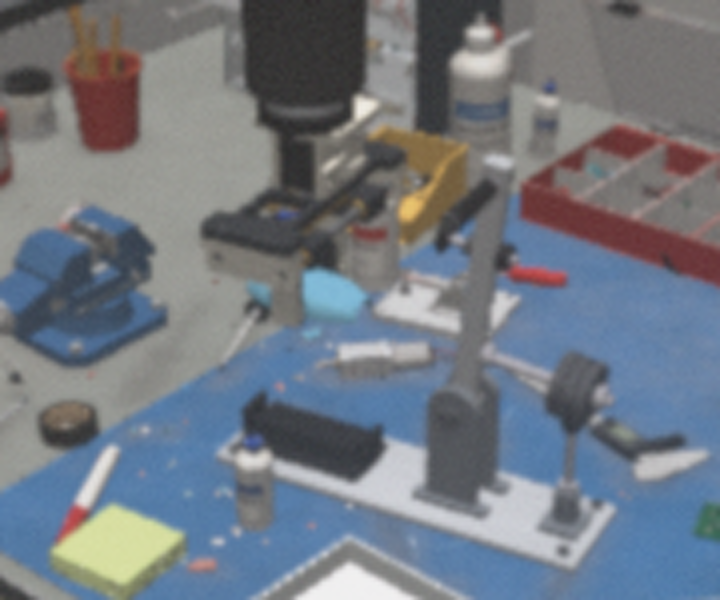

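Call:
jog_arm(travel=[[-0.001,0.04,0],[-0.002,0.11,0],[-0.004,0.19,0],[-0.005,0.27,0],[-0.006,0.328,0],[0.05,0.338,0.03],[0.12,0.35,0.06],[0.2,0.363,0.1],[0.28,0.378,0.12],[0.347,0.389,0.12]], dr=[[0,0,0],[0,0,0.01],[0,0,0.02],[0,0,0.03],[0,0,0.0375],[0,0,0.0375],[0,0,0.0375],[0,0,0.0375],[0,0,0.0375],[0,0,0.0375]], claw=[0.5,0.5,0.5,0.5,0.5,0.5,0.5,0.5,0.5,0.5])

```text
time_s: 30.5
tcp_pos: [0.4357, -0.1503, 0.0888]
eef_rot: [179.8, -0.0, -91.5]
contact_force: [0.8, 0.2, -0.7]
gripper_width: 0.0515
gripper_force: 12.0
```

Call:
jog_arm(travel=[[0,0,0.02],[0,0,0.05],[0,0,0.08],[0,0,0.11],[0,0,0.13],[0,0,0.145],[0,0,0.155],[0,0,0.162],[0,0,0.167],[0,0,0.167]], dr=[[0,0,0],[0,0,0],[0,0,0],[0,0,0],[0,0,0],[0,0,0],[0,0,0],[0,0,0],[0,0,0],[0,0,0]], claw=[0.5,0.5,0.5,0.5,0.5,0.5,0.5,0.5,0.5,0.5])

```text
time_s: 31.75
tcp_pos: [0.4369, -0.1489, 0.0067]
eef_rot: [-180.0, -0.0, -91.5]
contact_force: [0.2, 0.2, -0.8]
gripper_width: 0.0514
gripper_force: 12.0
```

```bash
cat > f.py <<'E'
from h import *
import sys
ims=[]
for cam,b in [('scene',(260,190,400,300)),('top',(280,180,380,270))]:
    c=r.capture(cam)
    ims.append(cv2.resize(c['pixels'][b[1]:b[3],b[0]:b[2]],(390,330),interpolation=cv2.INTER_CUBIC))
cv2.imwrite(f'pics/{sys.argv[1]}.png',np.hstack(ims)[:,:,::-1]); print(r.get_state()['tcp_pos'],r.get_state()['contact_force'])
E
python3 f.py place
```

```text
[ 0.43701428 -0.14891135  0.00684407] [0.26606021 0.84417199 0.05877301]
```

View pics/place.png

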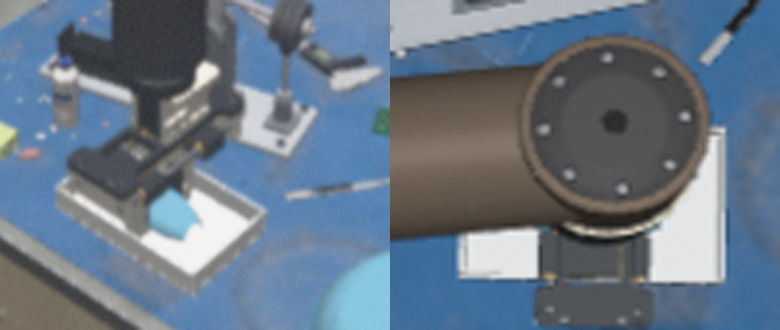

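Call:
jog_arm(travel=[[0,0,0.001],[0,0,0.002],[0,0,0.003],[0,0,0.004],[0,0,0.005],[0,0,0.005],[0,0,0.005],[0,0,0.005],[0,0,0.005],[0,0,0.005]], dr=[[0,0,0],[0,0,0],[0,0,0],[0,0,0],[0,0,0],[0,0,0],[0,0,0],[0,0,0],[0,0,0],[0,0,0]], claw=[0.5,0.5,0.5,0.5,0.5,0.57,0.6,0.63,0.67,0.7])

```text
time_s: 33.1
tcp_pos: [0.437, -0.1489, 0.0042]
eef_rot: [-180.0, 0.0, -91.5]
contact_force: [-0.2, -0.2, 0.7]
gripper_width: 0.0605
gripper_force: 0.0
```

Raise straight up, then check.

Call:
jog_arm(travel=[[0,0,-0.004],[0,0,-0.012],[0,0,-0.03],[0,0,-0.06],[0,0,-0.1],[0,0,-0.14],[0,0,-0.17],[0,0,-0.18],[0,0,-0.18],[0,0,-0.18]], dr=[[0,0,0],[0,0,0],[0,0,0],[0,0,0],[0,0,0],[0,0,0],[0,0,0],[0,0,0],[0,0,0],[0,0,0]], claw=[0.7,0.7,0.7,0.7,0.7,0.7,0.7,0.7,0.7,0.7])

```text
time_s: 34.35
tcp_pos: [0.4365, -0.1489, 0.0937]
eef_rot: [179.9, 0.0, -91.5]
contact_force: [0.4, -0.1, -0.1]
gripper_width: 0.061
gripper_force: 0.0
```

```bash
python3 f.py done
```

```text
[ 0.4364992  -0.14888578  0.09358717] [0.39879626 0.07557485 0.19757348]
```

View pics/done.png

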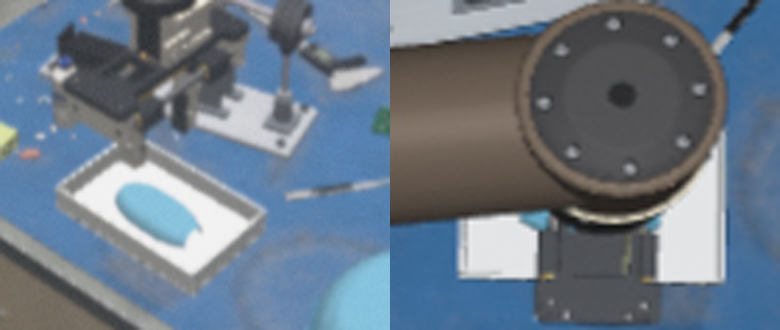

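The shell lies dome up in the tray, clear of the walls (left view about (160,215)), and the counterweight is still on its stop.

```bash
python3 -c "
from plant import r
print(r.close_job())"
```

```text
the job is handed in; nothing more can be done
None
```

The press arm is resting open on its stop, the shell is dome up in the tray and released, and the job is handed in at about 34 s; the hand-in returned no verdict.

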